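Cover the slip beaker with its lid

TASK

The grey slip beaker must not stand open: put the large pale wooden lid on it, with the cork pad in the mouth and the disc lying flat on the rim all round. Leave the beaker standing where it is, and do not disturb the teal bowl or the small dark lid.

Things in the scene. Friction and masses are not known exactly. Their poses are not given: they have to be found in the camera images.
- large_lid_knob (a point): Knob of the large pale wooden lid, loose, 60-130 g: disc 90 mm across, 9 mm thick; upright round knob 24 mm across, 40 mm high, on its middle; bevelled cork pad 40 mm across, 7 mm thick, under its middle, on which it stands. The point is on the knob's axis, 24 mm above the disc's top face, 33 mm above its underside (that rests on the rim), 40 mm above the pad's underside. z is up the axis.
- beaker_mouth (a point): Mouth of the slip beaker, loose, light grey, open, 92 mm high, a little wider at the top, where it measures 69 mm outside and about 60 mm inside, so that the cork pad has about 10 mm of play all round. The point is the mouth's centre, level with the rim. z is the beaker's axis, up.
- bowl_mouth (a point): Mouth of the small glazed bowl, loose, a bystander: teal green, open, 47 mm high, 68 mm wide. The point is the mouth's centre, level with the rim.
- small_lid_knob (a point): Knob of the small lid, loose, a bystander: of dark wood, disc 60 mm in diameter (too small for the beaker), otherwise made like the large one. The point lies on the knob's axis, 24 mm above the disc's top face and 40 mm above the table.
Mind the look-alikes: they are no part of the job. What is shaped like the part that bears large_lid_knob but blue, purple or yellow is not meant.

How it is judged:
By the outcome, as a careful person would: the job done as asked, in the order asked, and still so for the second after the job is handed in, with the robot touching nothing.
It also fails if it takes over 35 s, if anything falls off the work surface, if the arm or the gripper's body presses on something with over 40 N, if the wrist force passes 120 N, or if a joint passes its speed limit or range.

ROBOT

A 6-joint arm with a two-finger parallel gripper is mounted at the origin on the work surface; the furniture and walls round the work are solid. World frame = base frame: x ahead of the robot, y to its left, z up, the work surface at z = 0. Lengths are in m, angles in rad, forces in N, time in s.
With the tool pointing down it reaches from about 0.3 to 0.85 m from the base axis. Payload 4.2 kg.
Tool frame: the origin (TCP) lies midway between the tips of the shut fingers; the grasp point (between the pads) lies 19 mm behind it; z points along the fingers, x is the direction in which the jaws open and shut, and the axes are right-handed (so a half turn about z gives the same grasp; the last joint's range is limited). The gripper opens to 91 mm and grips with 3 to 60 N. Pads are 32 mm wide; open, the fingers measure 118 mm over their backs; the gripper's body (76 mm by 178 mm) begins 60 mm behind the grasp point.
Start: joints at [1.237, 0.32, 1.565, -0, 1.257, -0.02], TCP at [0.177, 0.547, 0.191] pointing down, gripper open.
Joint ranges: [-3.11, 3.11], [-0.84, 2.01], [0.21, 2.61], [-1.34, 4.49], [0.05, 2.63], [-2.56, 2.56]. Speed limits (rad/s): [2.57, 2.57, 3.14, 3.14, 3.14, 3.14].

INTERFACE

Orientations are given as a unit quaternion [x, y, z, w].
In Python, from bench import r gives the robot as it stands.
- The arm moves only by the shell command python3 -m pendant 'ROWS' [FORCE]. ROWS is JSON, one flat list of numbers, 7 for each row, row after row: the shift along the world's x, y, z in mm, then the turn, a rotation vector about the world's x, y, z in degrees, then the closure, from 0 (fully open) to 1 (shut). In form: [x, y, z, rx, ry, rz, claw, x, y, z, rx, ry, rz, claw, ...]. A call has 1 to 5 rows; each row is the pose to reach, as a shift and turn from the pose commanded when the call began; what a row does not reach only later rows make up. A row lasts 1/12 s, in which the tool goes at most 41.7 mm and 7.16 degrees, less where a joint would pass 70% of its speed; a pose out of reach is approached as far as the arm can. A call with a gripper value outside its range is refused whole. The fingers move at their own pace and stop on an object; FORCE is the grip in N (left out, the last holds). Time passes only in rows, so rows that repeat a pose let the fingers close. It gives the time, the measured TCP pose, the force and the opening at its end, in the units of the state.
- r.sense(): the state, without advancing time (a new reading comes with each control period).
- r.camera(name): name is "side" or "top" or "wrist"; returns a dict with "color" (480x640x3 uint8, red, green, blue), "intrinsics" (3x3 intrinsics, pixels), "rvec" (rotation vector, rad) and "tvec" (3), from world to camera coordinates, as OpenCV has them. Camera axes: x right, y down, z forward; pixel columns grow to the right and rows downward; lengths in m; the calibration is good to about 2 mm. The wrist camera is an equidistant fisheye: a pixel r from the principal point sees the ray r / f radians off the axis. A picture is of the moment at which its call begins. There is no depth.
- r.close_job(): hands the job in, once; it reports no verdict.
The state is a dict: "t": time; "qpos": joint angles; "joint_velocities": joint speeds; "joint_efforts": joint torques, N m; "ee_pos": TCP position; "tcp_rot": TCP orientation; "ft_force": force on the tool from outside, world axes, zero at the start; "moment": the same for the moment, N m; "gripper_width": finger opening in m.
Only numpy, scipy, OpenCV 4.12 (cv2) and the standard library are available. Lean on these libraries where they do the work, as an engineer would, in place of code of your own. Each camera call takes 0.05 s, during which the arm holds its last target. There are 200 camera calls.

## Working session

There is one attempt and no reset: what is moved stays moved. The work goes in short steps, Python scripts to look and compute and a shell command to move; the robot and the scene stay as the last step left them, time stands still between calls to the robot, and variables do not carry over. Pictures are saved under pics/ and viewed, about 8 in all and at most 12, crops included, and the job is handed in when it is done.

```bash
mkdir -p pics
cat > h.py <<'E'
import cv2, numpy as np
from bench import r
def snap(n,f):
    c=r.camera(n); cv2.imwrite(f'pics/{f}.png',c['color'][:,:,::-1]); np.savez(f'pics/{f}.npz',**{k:np.array(v) for k,v in c.items()}); return c
def load(f): return dict(np.load(f'pics/{f}.npz'))
def ray(c,u,v,fish=False):
    K=np.array(c['intrinsics']);R=cv2.Rodrigues(np.array(c['rvec'],float))[0];t=np.array(c['tvec'],float).ravel()
    x=(u-K[0,2])/K[0,0];y=(v-K[1,2])/K[1,1]
    if fish:
        th=np.hypot(x,y); s=np.sin(th)/max(th,1e-9); d=np.array([x*s,y*s,np.cos(th)])
    else: d=np.array([x,y,1.])
    return -R.T@t, R.T@d
def onz(c,u,v,z,fish=False):
    o,d=ray(c,u,v,fish); return o+d*(z-o[2])/d[2]
E
python3 - <<'E'
from h import *
for n in('side','top'):
    c=snap(n,n+'0'); print(n,ray(c,320,240))
a=[cv2.imread(f'pics/{n}0.png') for n in('side','top')]
print(r.sense())
E
```

```text
side (array([0.4503346 , 0.72642114, 0.43674414]), array([-0.00590265, -0.93319502, -0.35949237]))
top (array([ 0.21022961, -0.20053354,  1.43033143]), array([ 0.1575293 ,  0.00935299, -0.98751519]))
{'t': 0.1, 'qpos': array([ 1.23697695e+00,  3.20199143e-01,  1.56551207e+00, -6.94518653e-06,
        1.25739257e+00, -1.99746238e-02]), 'joint_velocities': array([ 0.00144439,  0.00041257, -0.0037835 ,  0.00254152, -0.00085634,
       -0.00061184]), 'joint_efforts': array([ 7.34261931e-06, -4.13332808e+01, -2.32509792e+01,  7.29120173e-02,
        4.23009752e-02, -5.07098218e-05]), 'ee_pos': array([0.17734758, 0.54647665, 0.19053839]), 'tcp_rot': array([ 8.08923690e-01,  5.87913168e-01, -6.18055896e-04,  4.34618601e-04]), 'ft_force': array([-0.21861184, -0.09695532, -0.73643277]), 'moment': array([ 0.00238332, -0.05482861,  0.03778054]), 'gripper_width': 0.09093501747091987}
```

View pics/top0.png

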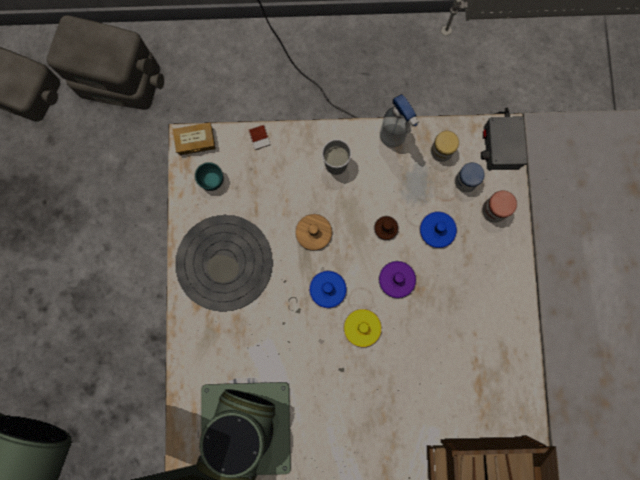

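View pics/side0.png

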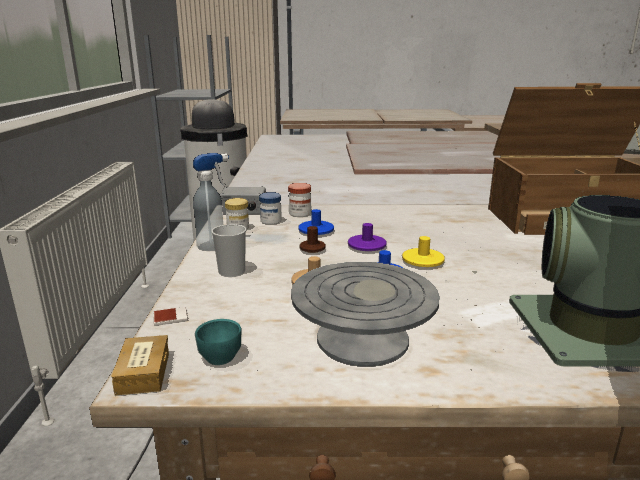

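The top view shows the pale lid at (314,231), beaker at (337,155), bowl (209,177), small dark lid (386,228) and turntable (225,262). In the side view the pale knob is at (314,263), mostly behind the turntable, and the beaker rim is at (230,231).

Run:
```python
from h import *
c=load('top0'); hsv=cv2.cvtColor(c['color'],cv2.COLOR_RGB2HSV)
for u,v in((303,222),(314,229),(325,240),(337,150),(329,165),(345,170),(360,170)): print(u,v,hsv[v,u])
for n,z,uv in(('lid',.016,(314,231)),('knobtop',.056,(314,228)),('beaker',.092,(336.5,152)),('bowl',.047,(209,176)),('small',.056,(386,226)),('turn',.1,(224,262)),('blue1',.056,(440,227)),('blue2',.056,(328,288))):print(n,onz(c,*uv,z).round(3))
m=cv2.inRange(hsv,(5,70,90),(18,255,255)); m[:200]=0;m[265:]=0;m[:,:285]=0;m[:,345:]=0
cs=max(cv2.findContours(m,0,1)[0],key=cv2.contourArea); e=cv2.minEnclosingCircle(cs);print(e,onz(c,*e[0],.016),cv2.fitEllipse(cs))
s=load('side0')
for n,z,uv in(('beaker',.092,(230,231)),('bowl',.047,(219,328)),('knobtop',.056,(314,259)),('turnL',.1,(291,293)),('turnR',.1,(439,293))):print(n,onz(s,*uv,z).round(3))
# turntable height: two rays
from numpy.linalg import lstsq
o1,d1=ray(c,224,262);o2,d2=ray(s,365,294)
k=lstsq(np.c_[d1,-d2],o2-o1,rcond=None)[0];print(o1+d1*k[0],o2+d2*k[1])
im=cv2.resize(cv2.imread('pics/top0.png')[120:260,270:430],None,fx=4,fy=4,interpolation=2);cv2.imwrite('pics/crop.png',im)
```

```text
303 222 [ 16 141 136]
314 229 [ 16 136 148]
325 240 [ 15 140 146]
337 150 [ 24  44 109]
329 165 [ 19  20 101]
345 170 [17 34 67]
360 170 [ 17  31 147]
lid [ 0.458 -0.173  0.016]
knobtop [ 0.459 -0.174  0.056]
beaker [ 0.631 -0.232  0.092]
bowl [0.595 0.076 0.047]
small [ 0.458 -0.344  0.056]
turn [0.378 0.031 0.1  ]
blue1 [ 0.452 -0.471  0.056]
blue2 [ 0.316 -0.203  0.056]
((313.2799987792969, 231.72000122070312), 18.416311264038086) [ 0.45665265 -0.17138656  0.016     ] ((313.2425537109375, 231.49005126953125), (35.170040130615234, 36.07614517211914), 68.9335708618164)
beaker [ 0.623 -0.22   0.092]
bowl [0.596 0.075 0.047]
knobtop [ 0.456 -0.161  0.056]
turnL [0.488 0.067 0.1  ]
turnR [0.273 0.068 0.1  ]
[0.38058132 0.03402589 0.08193201] [0.37728853 0.03454106 0.08160563]
```

View pics/crop.png

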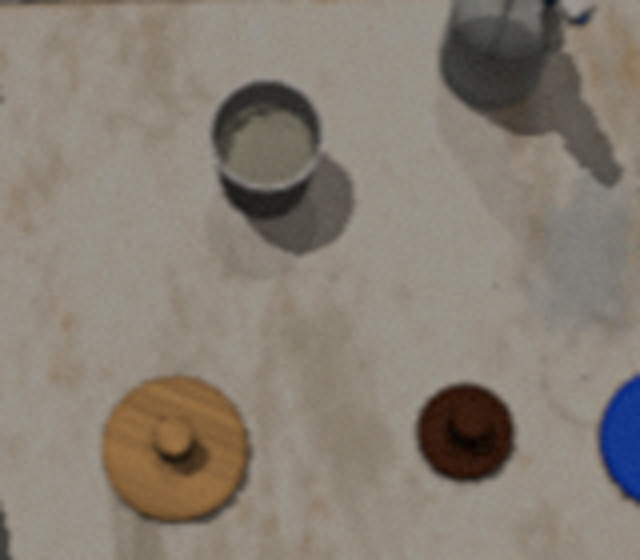

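Crop: beaker rim centre is at full-image (336.7,154), which gives about (0.626,-0.232). The lid is at (0.457,-0.172), and the two knob estimates agree to about 1 cm. The turntable top is about 0.08 m high, and its edge is clear of the lid. I'll go above the lid with the jaws along world x.

```bash
python3 -m pendant '[10,-25,5,0,0,-3,0, 24,-60,10,0,0,-7,0, 38,-98,15,0,0,-11,0, 53,-136,20,0,0,-15,0, 67,-174,20,0,0,-19,0]'
python3 -m pendant '[15,-38,0,0,0,-4,0, 30,-76,0,0,0,-8,0, 45,-114,0,0,0,-12,0, 60,-152,0,0,0,-16,0, 75,-190,0,0,0,-19,0]'
python3 -m pendant '[15,-38,0,0,0,-4,0, 30,-76,0,0,0,-8,0, 45,-114,0,0,0,-12,0, 60,-152,0,0,0,-16,0, 75,-190,0,0,0,-19,0]'
python3 -m pendant '[14,-36,0,0,0,-4,0, 27,-72,0,0,0,-8,0, 40,-110,0,0,0,-12,0, 52,-140,0,0,0,-15,0, 63,-165,0,0,0,-15,0]'
python3 - <<'E'
from h import *
snap('wrist','w1'); s=r.sense(); print(s['ee_pos'],s['tcp_rot'],s['t'])
E
```

```text
t: 0.52
ee_pos: [0.2449, 0.3715, 0.2117]
tcp_rot: [0.895, 0.445, 0.001, -0.0]
ft_force: [1.4, -1.0, 0.6]
gripper_width: 0.0915
t: 0.93
ee_pos: [0.3194, 0.181, 0.2112]
tcp_rot: [0.957, 0.291, 0.0, 0.0]
ft_force: [0.9, 0.9, -0.3]
gripper_width: 0.0914
t: 1.35
ee_pos: [0.3945, -0.0091, 0.2113]
tcp_rot: [0.992, 0.129, 0.0, -0.0]
ft_force: [2.1, 1.5, -0.7]
gripper_width: 0.0909
t: 1.77
ee_pos: [0.4576, -0.1746, 0.2108]
tcp_rot: [1.0, -0.002, -0.0, 0.0]
ft_force: [0.4, 0.5, -0.5]
gripper_width: 0.0913
[ 0.46008884 -0.17839319  0.21064453] [ 9.99996333e-01 -1.51795729e-03  8.71379343e-04  2.06659211e-03] 1.8167
```

View pics/w1.png

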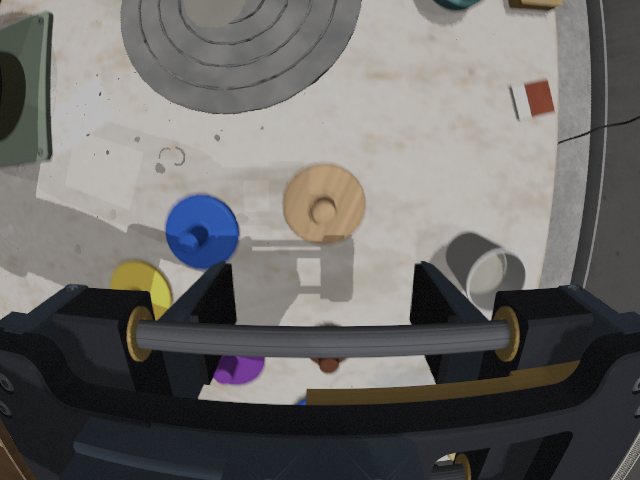

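Wrist view: pale lid disc centre about (324,204), knob top (322,210), beaker rim centre (496,279).

Run:
```python
from h import *
c=load('w1'); print(ray(c,320,240,True)[0])
for n,z,uv in(('disc',.016,(324,204)),('knobtop',.056,(323,210)),('beaker',.092,(496,279))):print(n,onz(c,*uv,z,True).round(4))
c=snap('wrist','w2')
hsv=cv2.cvtColor(c['color'],cv2.COLOR_RGB2HSV); m=cv2.inRange(hsv,(5,75,90),(20,255,255)); m[:140]=0;m[260:]=0;m[:,:260]=0;m[:,390:]=0
cs=max(cv2.findContours(m,0,1)[0],key=cv2.contourArea);e=cv2.fitEllipse(cs);print(e,onz(c,*e[0],.016,True),r.sense()['ee_pos'])
g=c['color'][215:345,430:560];cv2.imwrite('pics/w2c.png',cv2.resize(np.hstack([g[:,:,::-1],c['color'][150:280,260:390,::-1]]),None,fx=3,fy=3))
```

```text
[ 0.45662096 -0.09632167  0.40401911]
disc [ 0.4577 -0.1719  0.016 ]
knobtop [ 0.4566 -0.17    0.056 ]
beaker [ 0.6264 -0.2298  0.092 ]
((319.997802734375, 197.28334045410156), (80.31953430175781, 81.27666473388672), 87.474853515625) [ 0.45635274 -0.16920526  0.016     ] [ 0.45865611 -0.17541222  0.21048377]
```

View pics/w2c.png

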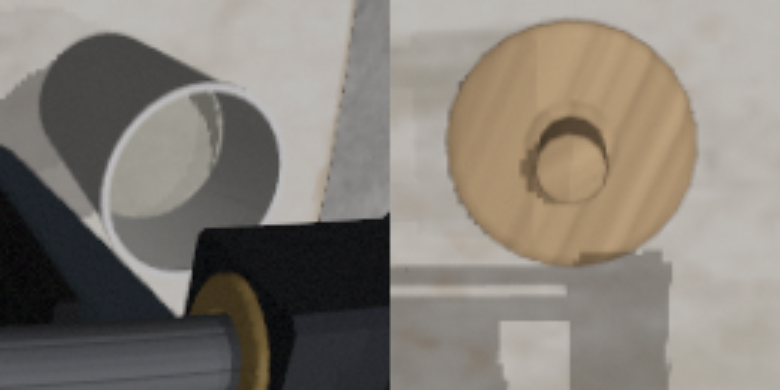

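Crop of w2: knob top at (320.3,205.7), disc centre (320.3,197.3), beaker rim ellipse centre (493.7,273.7).

Run:
```python
from h import *
c=load('w2')
for n,z,uv in(('disc',.016,(320.3,197.3)),('knobtop',.056,(320.3,205.7)),('beaker',.092,(493.7,273.7))):print(n,onz(c,*uv,z,True).round(4))
print(r.sense()['ee_pos'])
```

```text
disc [ 0.4567 -0.1692  0.016 ]
knobtop [ 0.4568 -0.1702  0.056 ]
beaker [ 0.6258 -0.2285  0.092 ]
[ 0.45865611 -0.17541222  0.21048377]
```

```bash
python3 -m pendant '[-1,3,-20,0,0,0,0, -2,5,-52,0,0,0,0, -2,5,-86,0,0,0,0, -2,5,-116,0,0,0,0, -2,5,-136,0,0,0,0]'
python3 -m pendant '[0,0,-15,0,0,0,0.4, 0,0,-30,0,0,0,0.4, 0,0,-40,0,0,0,0.4, 0,0,-46,0,0,0,0.4, 0,0,-49,0,0,0,0.4]'; python3 -m pendant '[0,0,0,0,0,0,0.4]'
```

```text
t: 2.28
ee_pos: [0.4531, -0.1653, 0.0726]
tcp_rot: [1.0, 0.001, -0.002, -0.001]
ft_force: [-0.9, -0.6, 0.8]
gripper_width: 0.0912
t: 2.7
ee_pos: [0.4546, -0.1661, 0.0255]
tcp_rot: [1.0, 0.001, -0.001, -0.0]
ft_force: [1.0, 1.0, -0.6]
gripper_width: 0.0607
t: 2.78
ee_pos: [0.4551, -0.1665, 0.026]
tcp_rot: [1.0, 0.0, -0.0, -0.0]
ft_force: [-1.1, 0.4, 1.1]
gripper_width: 0.0556
```

```bash
python3 -m pendant '[1,-3,0,0,0,0,0.5, 1,-3,0,0,0,0,0.7, 1,-3,0,0,0,0,0.8, 1,-3,0,0,0,0,0.9, 1,-3,0,0,0,0,0.9]' 25
python3 -m pendant '[0,0,0,0,0,0,0.9, 0,0,0,0,0,0,0.9, 0,0,0,0,0,0,0.9]'
python3 -m pendant '[0,0,8,0,0,0,0.9, 0,0,25,0,0,0,0.9, 0,0,50,0,0,0,0.9, 0,0,80,0,0,0,0.9, 0,0,110,0,0,0,0.9]'
python3 -m pendant '[0,0,20,0,0,0,0.9, 0,0,30,0,0,0,0.9, 0,0,30,0,0,0,0.9, 0,0,30,0,0,0,0.9]'
python3 - <<'E'
from h import *
snap('wrist','w3');c=snap('side','s3'); print(r.sense()['ee_pos'],r.sense()['ft_force'])
a=cv2.imread('pics/w3.png')[120:420,150:550]; b=c['color'][140:360,190:490,::-1]
b=cv2.resize(b,(400,293)); b=cv2.copyMakeBorder(b,0,7,0,0,0); cv2.imwrite('pics/j3.png',np.hstack([a,b]))
E
```

```text
t: 3.2
ee_pos: [0.4567, -0.1702, 0.0266]
tcp_rot: [1.0, 0.0, 0.0, 0.0]
ft_force: [1.3, -0.7, -0.0]
gripper_width: 0.0243
t: 3.45
ee_pos: [0.4569, -0.1702, 0.0266]
tcp_rot: [1.0, 0.0, 0.0, 0.0]
ft_force: [-0.0, 0.3, 1.4]
gripper_width: 0.0227
t: 3.87
ee_pos: [0.4555, -0.1697, 0.1373]
tcp_rot: [1.0, 0.0, -0.001, -0.0]
ft_force: [1.0, -1.0, -1.9]
gripper_width: 0.0228
t: 4.2
ee_pos: [0.4559, -0.1698, 0.1657]
tcp_rot: [1.0, 0.0, -0.0, -0.0]
ft_force: [-0.7, -0.4, -2.6]
gripper_width: 0.0226
[ 0.45523725 -0.16959396  0.16458832] [-0.82125478  0.14096954 -0.96064951]
```

View pics/j3.png

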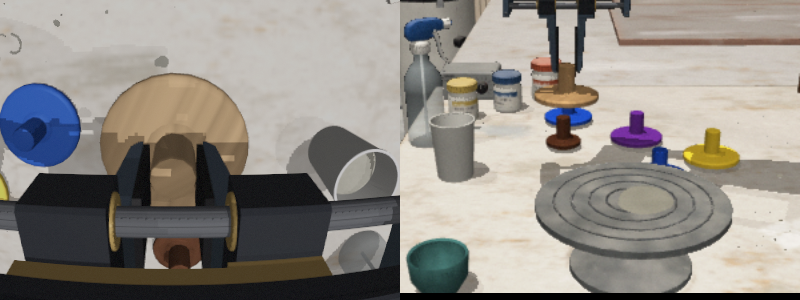

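The wrist crop and side view show the lid held upright and the disc level; bowl, beaker and small lid are untouched. Now I'll move it over the beaker.

```bash
python3 -m pendant '[15,-5,0,0,0,0,0.9, 45,-16,0,0,0,0,0.9, 80,-28,0,0,0,0,0.9, 115,-40,0,0,0,0,0.9, 145,-52,0,0,0,0,0.9]'
python3 -m pendant '[16,-6,0,0,0,0,0.9, 25,-8,0,0,0,0,0.9, 25,-8,0,0,0,0,0.9, 25,-8,0,0,0,0,0.9]'
python3 - <<'E'
from h import *
snap('wrist','w4');c=snap('side','s4'); print(r.sense()['ee_pos'])
a=cv2.imread('pics/w4.png')[120:420,150:550]; b=c['color'][120:300,140:380,::-1]
b=cv2.resize(b,(400,300)); cv2.imwrite('pics/j4.png',np.hstack([a,b]))
E
```

```text
t: 4.72
ee_pos: [0.6026, -0.2222, 0.164]
tcp_rot: [1.0, 0.0, -0.001, -0.001]
ft_force: [0.5, -0.4, -0.5]
gripper_width: 0.023
t: 5.05
ee_pos: [0.6252, -0.2295, 0.1646]
tcp_rot: [1.0, 0.0, -0.002, -0.001]
ft_force: [-0.1, 0.4, -1.3]
gripper_width: 0.0226
[ 0.62498484 -0.22945965  0.16590707]
```

View pics/j4.png

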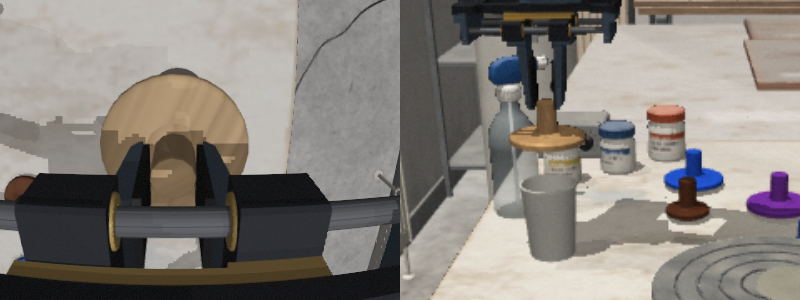

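The lid is over the beaker within about 2 mm (side-crop columns 547 vs 550). I'll lower it, watching the force.

```bash
python3 -m pendant '[-1,0,-8,0,0,0,0.9, -1,0,-20,0,0,0,0.9, -1,0,-32,0,0,0,0.9, -1,0,-40,0,0,0,0.9, -1,0,-44,0,0,0,0.9]'
python3 -m pendant '[0,0,-2,0,0,0,0.9, 0,0,-4,0,0,0,0.9, 0,0,-6,0,0,0,0.9, 0,0,-7,0,0,0,0.9, 0,0,-7,0,0,0,0.9]'
python3 -m pendant '[0,0,-1,0,0,0,0.9, 0,0,-1.5,0,0,0,0.9, 0,0,-1.5,0,0,0,0.9]'
```

```text
t: 5.57
ee_pos: [0.624, -0.2295, 0.121]
tcp_rot: [1.0, 0.0, -0.001, -0.0]
ft_force: [0.4, -0.3, -0.7]
gripper_width: 0.0225
t: 5.98
ee_pos: [0.6256, -0.2301, 0.1154]
tcp_rot: [1.0, 0.0, 0.0, 0.0]
ft_force: [-0.4, -0.2, -0.4]
gripper_width: 0.0224
t: 6.23
ee_pos: [0.6255, -0.2301, 0.1138]
tcp_rot: [1.0, 0.0, 0.0, 0.0]
ft_force: [-0.0, 1.3, -1.3]
gripper_width: 0.0228
```

Still about 2 mm to go.

```bash
python3 -m pendant '[0,0,-1,0,0,0,0.9, 0,0,-1,0,0,0,0.9, 0,0,-1,0,0,0,0.9]'
python3 -m pendant '[0,0,-1,0,0,0,0.9, 0,0,-1,0,0,0,0.9, 0,0,-1,0,0,0,0.9]'
python3 - <<'E'
from h import *
c=snap('side','s5'); cv2.imwrite('pics/s5c.png',cv2.resize(c['color'][140:290,170:310,::-1],None,fx=4,fy=4,interpolation=2))
E
```

```text
t: 6.48
ee_pos: [0.6254, -0.2301, 0.1127]
tcp_rot: [1.0, 0.0, -0.0, -0.0]
ft_force: [0.4, 0.2, -1.2]
gripper_width: 0.0225
t: 6.73
ee_pos: [0.6258, -0.2302, 0.1122]
tcp_rot: [1.0, 0.0, 0.0, 0.0]
ft_force: [0.2, 0.2, 1.4]
gripper_width: 0.0224
```

View pics/s5c.png

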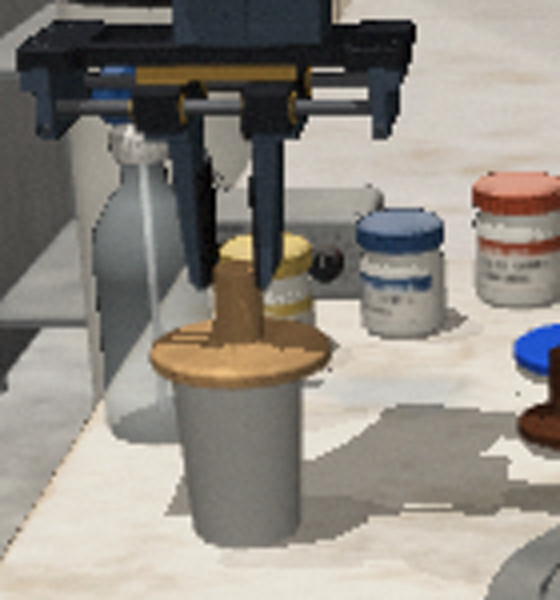

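The disc sits at the rim, centred and level, and the wrist force has turned upward. One more mm, then release and rise.

```bash
python3 -m pendant '[0,0,-0.6,0,0,0,0.9, 0,0,-0.6,0,0,0,0.9, 0,0,-0.6,0,0,0,0.9]'
python3 -m pendant '[0,0,0,0,0,0,0.72, 0,0,0,0,0,0,0.7, 0,0,0,0,0,0,0.6, 0,0,0,0,0,0,0.5, 0,0,0,0,0,0,0.5]'
python3 -m pendant '[0,0,6,0,0,0,0.5, 0,0,20,0,0,0,0.5, 0,0,45,0,0,0,0.5, 0,0,75,0,0,0,0.5, 0,0,105,0,0,0,0.5]'
python3 -m pendant '[-25,20,0,0,0,0,0.5, -60,50,0,0,0,0,0.5, -90,75,0,0,0,0,0.5, -115,92,0,0,0,0,0.5, -125,100,0,0,0,0,0.5]'
python3 -m pendant '[0,0,0,0,0,0,0.5, 0,0,0,0,0,0,0.5, 0,0,0,0,0,0,0.5, 0,0,0,0,0,0,0.5, 0,0,0,0,0,0,0.5]'
python3 - <<'E'
from h import *
c=snap('side','s6');w=snap('top','t6')
a=cv2.resize(c['color'][160:310,160:310,::-1],(400,400),interpolation=2);b=cv2.resize(w['color'][110:260,190:430,::-1],(400,250),interpolation=2)
b=cv2.copyMakeBorder(b,0,150,0,0,0);cv2.imwrite('pics/j6.png',np.hstack([a,b]))
hsv=cv2.cvtColor(w['color'],cv2.COLOR_RGB2HSV); m=cv2.inRange(hsv,(5,70,90),(18,255,255)); m[:130]=0;m[185:]=0;m[:,:305]=0;m[:,370:]=0
cs=max(cv2.findContours(m,0,1)[0],key=cv2.contourArea);e=cv2.fitEllipse(cs);print(e,onz(w,*e[0],.101))
E
```

```text
t: 7.03
ee_pos: [0.6258, -0.2302, 0.1119]
tcp_rot: [1.0, 0.0, 0.001, 0.0]
ft_force: [-0.3, -0.1, 4.4]
gripper_width: 0.0224
t: 7.45
ee_pos: [0.6253, -0.23, 0.1107]
tcp_rot: [1.0, 0.0, -0.0, -0.0]
ft_force: [0.4, 0.5, 0.1]
gripper_width: 0.0438
t: 7.87
ee_pos: [0.6251, -0.2299, 0.2172]
tcp_rot: [1.0, 0.0, -0.001, -0.0]
ft_force: [-0.3, -0.1, 0.3]
gripper_width: 0.0458
t: 8.28
ee_pos: [0.4968, -0.1279, 0.217]
tcp_rot: [1.0, 0.001, -0.001, -0.0]
ft_force: [-1.2, 0.1, -0.2]
gripper_width: 0.0456
t: 8.7
ee_pos: [0.5015, -0.1308, 0.2158]
tcp_rot: [1.0, -0.0, -0.0, 0.0]
ft_force: [0.2, -0.3, 0.2]
gripper_width: 0.046
((336.2383728027344, 153.2525634765625), (36.10165023803711, 37.57293701171875), 98.07373809814453) [ 0.62558378 -0.23122409  0.101     ]
```

View pics/j6.png

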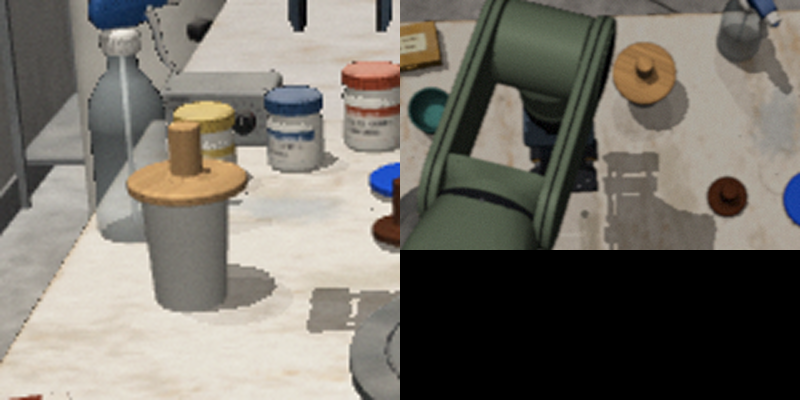

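The lid lies flat and centred on the beaker at (0.6256,-0.2312), which matches the mouth. The bowl and small lid are where they were, and the arm is clear.

```bash
python3 -c "
from bench import r
print(r.close_job())"
```

```text
the job is handed in; nothing more can be done
None
```

The large pale lid is on the grey beaker and the job is handed in, at about 9 s of robot time. I gripped the lid by its knob, lowered it until the wrist force read about 4 N, then let go and backed the arm away.

- **Fit:** in the last top view the disc's centre was at (0.626, -0.231). The beaker mouth, measured beforehand, was at about (0.626, -0.230), so the lid is centred to within about 1–2 mm. In the side view the disc looked level, lying on the rim all round. The pad inside the mouth can't be seen, but the gripper height at contact (0.112 m) matches a seated lid.
- **Surroundings:** the beaker is standing in its original place. By eye, the teal bowl and the small dark lid had not moved.
- **Checks that disagreed:** the first side view put the beaker mouth and the lid's knob about 1 cm away in y from the other views. I trusted the close wrist view and the top view, which agreed with each other. No check failed.

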